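Set the finishing rack and lay out the strips

TASK

First set the finishing rack while it is empty: turn its knob until the pointer of the moving rail stands exactly at the brass mark, and let go of the knob. Then lay every wooden strip on the rack to dry: flat and square across both rails, about centred so that it sticks out well past each rail, with a clear gap between strips; leave the rail on its mark, and do not knock over the jar or the mug.

Things in the scene. Friction and masses are not known exactly. Their poses are not given: they have to be found in the camera images.
- rack: fixed drying rack: two plywood blocks, 45 mm high, at y = -167 and +157 mm, carry two aluminium rails along y (10 wide, 263 long, tops 60 mm above the bench, open below). Origin on the bench at its centre; x across the rails, z up. The fixed rail is centred on x = +45 mm; the other slides along x, from -47 to -5 mm. Knob at x 0, y -180 mm (the end nearer the robot); pointer at y +152 mm
- pointer (a point): tip of the small dark pointer on the +y end of the moving rail; it lies at the moving rail's own centre line (rack x), 53 mm above the bench, axes as the rack's, and moves along rack x with the rail
- mark (a point): tip of the brass mark clip on the scale plate, facing the pointer tip across a gap of 2 mm; the clip is fixed and its place along rack x differs from start to start; axes as the rack's. The pointer is on the mark when both have the same rack x
- knob_grip (a point): on the vertical axis of the black knob, 84 mm above the bench: the height at which to grip its bar. The bar is 50 mm long (point's x), 14 mm thick (point's y) and 31 mm high with its top at 92 mm, and stands on a round skirt of 48 mm diameter whose top is at 62 mm. Turns with the knob
- knob (a joint): angle of the knob (rad), 0 to 8.4, growing clockwise seen from above; each rad moves the moving rail and pointer 5 mm along rack +x, towards the fixed rail; friction (about 0.05 N m) holds it where it is left
- strip_a: wooden strip, see its middle point; origin at the centre of its underside. The strips start on the free bench top left of the vice; the vice (150 mm tall, x up to 510 mm, y within 80 mm of the robot's midline) stands between them and the rack, and a timber shelf overhangs the back of the bench left of y = 100 mm, from x = 620 mm on and 290 mm up
- strip_a_mid (a point): middle of a light wooden strip, a flat bar 160 mm long (its y), 38 mm wide (x), 19 mm thick (z), about 0.06 kg, all alike; two or three are present, at the start lying flat on the bench, absent ones read None
- strip_b: wooden strip, see its middle point; origin at the centre of its underside. The strips start on the free bench top left of the vice; the vice (150 mm tall, x up to 510 mm, y within 80 mm of the robot's midline) stands between them and the rack, and a timber shelf overhangs the back of the bench left of y = 100 mm, from x = 620 mm on and 290 mm up
- strip_b_mid (a point): middle of a light wooden strip, a flat bar 160 mm long (its y), 38 mm wide (x), 19 mm thick (z), about 0.06 kg, all alike; two or three are present, at the start lying flat on the bench, absent ones read None
- strip_c: wooden strip, see its middle point; origin at the centre of its underside. The strips start on the free bench top left of the vice; the vice (150 mm tall, x up to 510 mm, y within 80 mm of the robot's midline) stands between them and the rack, and a timber shelf overhangs the back of the bench left of y = 100 mm, from x = 620 mm on and 290 mm up
- strip_c_mid (a point): middle of a light wooden strip, a flat bar 160 mm long (its y), 38 mm wide (x), 19 mm thick (z), about 0.06 kg, all alike; two or three are present, at the start lying flat on the bench, absent ones read None
- jar: screw jar, 63 mm across, 99 mm tall, standing loose on the bench behind the vice; origin at the centre of its underside, z up
- mug: white mug, 78 mm across without handle, 97 mm tall, standing loose at the back left; origin at the centre of its underside, z up

How it is judged:
By the outcome, as a careful person would: the job done as asked, in the order asked, and still so for the second after the job is handed in, with the robot touching nothing.
Of strip_a, strip_b, strip_c only 2 to 3 are there at a start; the rules pass over those that are not, and their reading is None.
At some moment in a run one of strip_a, strip_b, strip_c may be knocked a few centimetres aside while the robot is not near it.
Once in a run the grip may slacken for a moment while it holds something.
It also fails if it takes over 210 s, if anything falls off the work surface, if the arm or the gripper's body presses on something with over 40 N, if the wrist force passes 120 N, or if a joint passes its speed limit or range.

ROBOT

A 6-joint arm with a two-finger parallel gripper is mounted at the origin on a cart in front of the work surface, level with it; the furniture and walls round the work are solid. World frame = base frame: x ahead of the robot, y to its left, z up, the work surface at z = 0. Lengths are in mm, angles in rad, forces in N, time in s.
With the tool pointing down it reaches from about 275 to 1000 mm from the base axis. Payload 8.4 kg.
Tool frame: the origin (TCP) lies between the finger pads; the fingertips stand r.finger_overhang ahead of it and the grasp point (between the pads) is the TCP (r.finger_overhang is the distance from the TCP to the fingertips, in mm); z points along the fingers, y is the line along which they close (so a half turn about z gives the same grasp; the last joint's range is limited). The gripper opens to 85 mm and grips with 20 to 120 N. Pads are 22 mm wide; open, the fingers measure 114 mm over their backs; the gripper's body (76 mm by 85 mm) begins 54 mm behind the grasp point. The pads swing forward as they close: fully open they stand 13 mm farther back than shut.
Start: joints at [1.208, 0.353, 1.633, -0, 1.155, -0.002], TCP at [220.638, 584.762, 250.281] pointing down, gripper open.
Joint ranges: [-2.63, 2.63], [-0.92, 2.1], [0.06, 2.66], [-1.3, 4.44], [0, 2.69], [-3.02, 3.02]. Speed limits (rad/s): [2.22, 2.22, 2.79, 3.14, 3.14, 3.14].

INTERFACE

Orientations are given as [roll, pitch, yaw] about the fixed x, y, z axes, in that order (R = Rz(yaw) Ry(pitch) Rx(roll)).
In Python, from rig import r, cams, sign_off gives the robot as it stands.
- The arm moves only by the shell command python3 -m crank 'ROWS' [FORCE]. ROWS is JSON, a list of rows, each a list of 7 numbers: the shift along the tool's x, y, z in m, then the turn, a rotation vector about the tool's x, y, z in rad, then the closure, from 0 (fully open) to 1 (shut). In form: [[dx, dy, dz, ax, ay, az, gripper], ...]. A call has 1 to 5 rows; each row is the pose to reach, as a shift and turn from the pose commanded when the call began, along the tool's axes at that moment; what a row does not reach only later rows make up. A row lasts 1/10 s, in which the tool goes at most 50 mm and 8.59 degrees, less where a joint would pass 70% of its speed; a pose out of reach is approached as far as the arm can. A call with a gripper value outside its range is refused whole. The fingers move at their own pace and stop on an object; FORCE is the grip in N (left out, the last holds). Time passes only in rows, so rows that repeat a pose let the fingers close. It gives the time, the measured TCP pose, the force, the opening and the grip force at its end, in the units of the state.
- r.sense(): the state, without advancing time (a new reading comes with each control period).
- cams.grab_frame(name): name is "scene" or "top" or "wrist"; returns a dict with "image" (420x560x3 uint8, red, green, blue), "fx", "fy", "cx", "cy" (pixels), "D" ([k1, k2, p1, p2, k3] as OpenCV has them; the pictures are not rectified), "position" and "orientation" of the camera in the world. Camera axes: x right, y down, z forward; pixel columns grow to the right and rows downward; lengths in mm; the calibration is good to about 2 mm. A picture is of the moment at which its call begins. There is no depth.
- sign_off(): hands the job in; it is judged then, once.
The state is a dict: "clock": time; "qpos": joint angles; "qvel": joint speeds; "joint_efforts": joint torques, N m; "eef_pos": TCP position; "tcp_rot": TCP orientation; "contact_force": force on the tool from outside, world axes, zero at the start; "wrist_torque": the same for the moment, N m; "opening": opening from 0.0 (shut) to 1.0 (fully open); "grasp_force": force on a finger pad.
Only numpy, scipy, OpenCV 4.12 (cv2) and the standard library are available. Lean on these libraries where they do the work, as an engineer would, in place of code of your own. Each camera call takes 0.05 s, during which the arm holds its last target. There are 200 camera calls.

## Working session

There is one attempt and no reset: what is moved stays moved. The work goes in short steps, Python scripts to look and compute and a shell command to move; the robot and the scene stay as the last step left them, time stands still between calls to the robot, and variables do not carry over. Pictures are saved under pics/ and viewed, at most 14 in all, crops included, and the job is handed in when it is done.

```bash
ls; mkdir -p pics; cat > h.py <<'E'
import numpy as np, cv2
from rig import r, cams, sign_off
from scipy.spatial.transform import Rotation as R
def rot(o):
    o=np.array(o,float)
    if o.shape==(3,3): return o
    return R.from_euler('xyz',o).as_matrix() if o.size==3 else R.from_quat(o).as_matrix()
def grab(n,save=None):
    f=cams.grab_frame(n)
    if save: cv2.imwrite('pics/'+save,cv2.cvtColor(f['image'],cv2.COLOR_RGB2BGR))
    return f
def K(f): return np.array([[f['fx'],0,f['cx']],[0,f['fy'],f['cy']],[0,0,1.]])
def ray(f,uv):
    p=cv2.undistortPoints(np.array(uv,float).reshape(-1,1,2),K(f),np.array(f['D'],float)).reshape(-1,2)
    return np.c_[p,np.ones(len(p))]@rot(f['orientation']).T
def onplane(f,uv,z):
    d=ray(f,uv); o=np.array(f['position'],float)
    return o+d*((z-o[2])/d[:,2])[:,None]
def proj(f,P):
    Rm=rot(f['orientation']); t=-Rm.T@np.array(f['position'],float)
    return cv2.projectPoints(np.array(P,float).reshape(-1,1,3),cv2.Rodrigues(Rm.T)[0],t,K(f),np.array(f['D'],float))[0].reshape(-1,2)
E
python3 - <<'E'
from h import *
for n in ['scene','top','wrist']:
    f=grab(n,n+'0.png'); print(n,f['position'],f['orientation'],f['fx'],f['D'])
print(r.sense(), r.finger_overhang)
E
```

```text
pics
scene [ -95.26131301 -327.05216812  936.85677121] [-2.38810067 -0.00343637 -0.94778791] 533.1622055690019 [-0.0204789  0.         0.         0.         0.       ]
top [ 419.92653108  137.99404033 1534.00213687] [-3.04085684e+00  1.58641707e-03 -1.55686914e+00] 512.2318401258361 [0.00487884 0.         0.         0.         0.        ]
wrist [151.84860144 611.14546027 373.24507963] [2.84812273e+00 1.93168759e-03 1.20980739e+00] 315.6322338539761 [-0.05603214  0.          0.          0.          0.        ]
{'clock': 0.15, 'qpos': array([ 1.20759084e+00,  3.53480974e-01,  1.63394047e+00,  1.61842890e-05,
        1.15521045e+00, -2.38710348e-03]), 'qvel': array([ 1.07265606e-03, -2.24483936e-03, -2.10951331e-03,  4.24279994e-04,
       -5.97492588e-04, -5.38582324e-06]), 'joint_efforts': array([ 4.41314814e-04, -6.05634785e+01, -3.42342532e+01, -8.70880831e-05,
        6.16802339e-03, -5.65062987e-05]), 'eef_pos': array([220.51935576, 584.44751669, 249.74895518]), 'tcp_rot': array([-3.14055345e+00, -1.72806094e-05,  2.78076772e+00]), 'contact_force': array([ 0.6944444 , -0.15894062, -0.36742506]), 'wrist_torque': array([-0.02526585,  0.04862967,  0.00981181]), 'grasp_force': 0.0, 'opening': 1.0019223997295785} 19.0
```

View pics/top0.png

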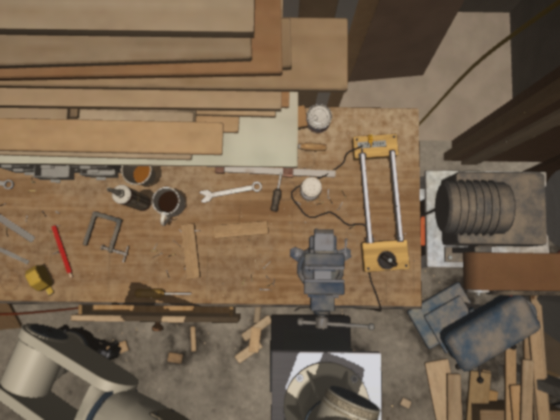

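View pics/scene0.png

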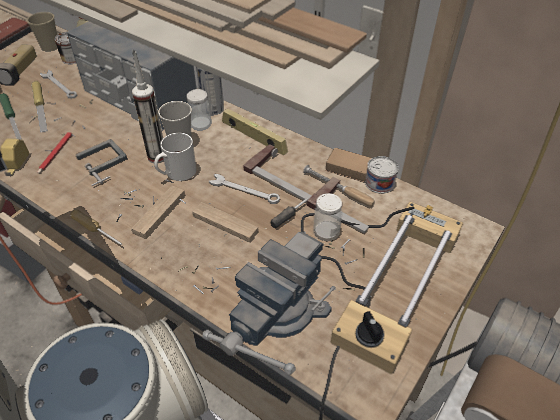

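The top view shows two strips, at (191,250) and (240,230). The rack has its knob at (387,260), the rails run from (367,160) to (400,235), and the scale is at (376,146). The jar is at (311,187) and the mug at (166,200).

```bash
python3 - <<'E'
from h import *
f=grab('top')
P=lambda uv,z:print(uv,z,onplane(f,[uv],z).round(0)[0])
P((387,260),90);P((394,154),60);P((400,238),60);P((363,154),60);P((370,240),60);P((191,250),19);P((240,230),19);P((311,187),99);P((166,200),97);P((376,146),50)
im=f['image'];h=cv2.cvtColor(im,cv2.COLOR_RGB2HSV)
c=cv2.resize(im[120:290,340:425],None,fx=3.5,fy=3.5,interpolation=cv2.INTER_CUBIC)
d=cv2.resize(im[180:290,150:340],None,fx=2.5,fy=2.5,interpolation=cv2.INTER_CUBIC)
o=np.zeros((600,800,3),np.uint8);o[:c.shape[0],:c.shape[1]]=c[:600];o[:d.shape[0],310:310+d.shape[1]]=d
w=cv2.resize(cv2.imread('pics/wrist0.png')[...,::-1],(400,300));o[300:600,400:]=w
cv2.imwrite('pics/c1.png',o[...,::-1])
for p in[(191,250),(240,230)]: print(h[p[1],p[0]],h[p[1],p[0]+18])
E
```

```text
(387, 260) 90 [ 420. -162.   90.]
(394, 154) 60 [ 728. -191.   60.]
(400, 238) 60 [ 483. -206.   60.]
(363, 154) 60 [ 727. -100.   60.]
(370, 240) 60 [ 476. -120.   60.]
(191, 250) 19 [441. 401.  19.]
(240, 230) 19 [502. 258.  19.]
(311, 187) 99 [622.  53.  99.]
(166, 200) 97 [580. 462.  97.]
(376, 146) 50 [ 754. -140.   50.]
[ 15 114 156] [ 16 102 153]
[ 16 114 157] [ 16 110 164]
```

View pics/c1.png

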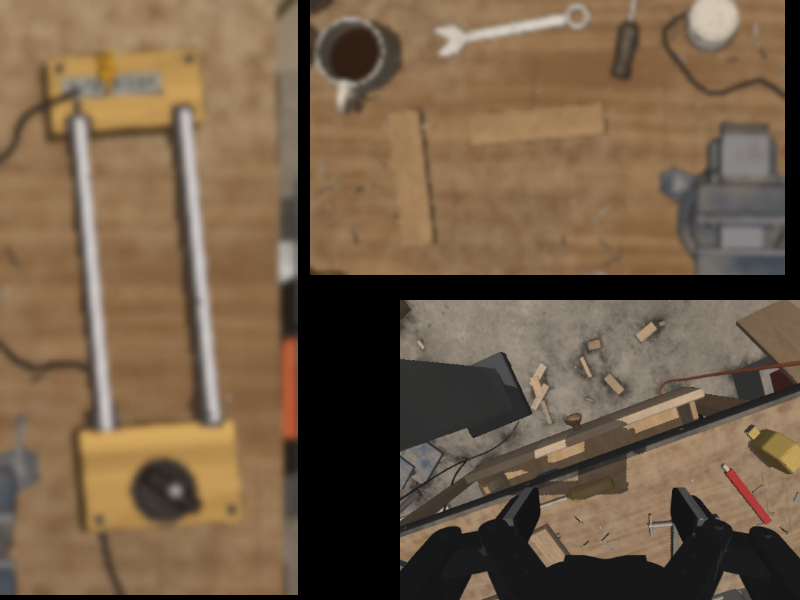

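The enlarged view puts the pointer at about (78,95), roughly 24 mm left of the brass mark at (107,70). It confirms two strips and shows the knob at (163,490). Next I'll move the wrist camera over the scale.

```bash
cat >> h.py <<'E'
def plan(wps, start=None):
    """wps: list of (x,y,z,yaw) one per call; prints tool-frame deltas (m, az)"""
    s=r.sense(); p=np.array(s['eef_pos']); yaw=s['tcp_rot'][2]
    if start: p=np.array(start[:3],float); yaw=start[3]
    for w in wps:
        d=(np.array(w[:3])-p)
        loc=(rot([np.pi,0,yaw]).T@d)/1000
        a=-((w[3]-yaw+np.pi)%(2*np.pi)-np.pi)
        print(loc.round(4).tolist(), 'az',round(a,4), 'rows',round(max(np.linalg.norm(d)/50,abs(a)/.1499),1))
        p=np.array(w[:3],float); yaw=w[3]
def st():
    s=r.sense(); print('t',s['clock'],s['eef_pos'].round(1),s['tcp_rot'].round(3),'q',s['qpos'].round(2),'F',s['contact_force'].round(1),'op',round(s['opening'],3),'g',round(s['grasp_force'],1))
E
python3 - <<'E'
from h import *
plan([(300,390,270,2.085),(400,170,270,1.39),(520,-40,270,.695),(640,-150,200,0)])
E
```

```text
[-0.143, -0.1539, -0.0202] az 0.6958 rows 4.6
[-0.2407, -0.0211, -0.0] az 0.695 rows 4.8
[-0.185, 0.1558, 0.0] az 0.695 rows 4.8
[0.0217, 0.1613, 0.07] az 0.695 rows 4.6
```

```bash
python3 -m crank '[[-0.143,-0.154,-0.02,0,0,0.695,0],[-0.143,-0.154,-0.02,0,0,0.695,0],[-0.143,-0.154,-0.02,0,0,0.695,0],[-0.143,-0.154,-0.02,0,0,0.695,0],[-0.143,-0.154,-0.02,0,0,0.695,0]]' 30
python3 -c "from h import *; st(); plan([(400,170,270,1.39),(520,-40,270,.695),(640,-150,200,0)])"
```

```text
clock: 0.7
eef_pos: [300.9, 386.3, 270.6]
tcp_rot: [-3.141, 0.001, 2.078]
contact_force: [0.2, 0.6, -0.6]
opening: 0.999
grasp_force: 0.0
t 0.7 [300.9 386.3 270.6] [-3.141e+00  1.000e-03  2.078e+00] q [ 0.91  0.12  1.89 -0.    1.13  0.4 ] F [ 0.2  0.6 -0.6] op 0.999 g 0.0
[-0.2372, -0.0184, 0.0006] az 0.6879 rows 4.8
[-0.185, 0.1558, 0.0] az 0.695 rows 4.8
[0.0217, 0.1613, 0.07] az 0.695 rows 4.6
```

```bash
python3 -m crank '[[-0.24,-0.021,0,0,0,0.695,0],[-0.24,-0.021,0,0,0,0.695,0],[-0.24,-0.021,0,0,0,0.695,0],[-0.24,-0.021,0,0,0,0.695,0],[-0.24,-0.021,0,0,0,0.695,0]]' >/dev/null
python3 -m crank '[[-0.185,0.156,0,0,0,0.695,0],[-0.185,0.156,0,0,0,0.695,0],[-0.185,0.156,0,0,0,0.695,0],[-0.185,0.156,0,0,0,0.695,0],[-0.185,0.156,0,0,0,0.695,0]]' | head -2
python3 -m crank '[[0.022,0.161,0.07,0,0,0.695,0],[0.022,0.161,0.07,0,0,0.695,0],[0.022,0.161,0.07,0,0,0.695,0],[0.022,0.161,0.07,0,0,0.695,0],[0.022,0.161,0.07,0,0,0.695,0]]'
python3 -c "
from h import *; st(); f=grab('wrist','w1.png'); print(f['position'],f['orientation']); plan([(640,-150,140,0)])"
```

```text
clock: 1.7
eef_pos: [521.2, -41.5, 270.3]
clock: 2.2
eef_pos: [641.5, -150.8, 197.5]
tcp_rot: [-3.142, 0.002, -0.007]
contact_force: [-0.5, 0.2, 0.0]
opening: 1.002
grasp_force: 0.0
t 2.2 [ 641.5 -150.8  197.5] [-3.142e+00  2.000e-03 -7.000e-03] q [-0.23  0.46  1.6  -0.    1.09  1.35] F [-0.5  0.2  0. ] op 1.002 g 0.0
[ 715.55818553 -150.6567025   320.98666808] [ 2.84639757e+00 -7.13080400e-04 -1.57796228e+00]
[-0.0006, 0.0003, 0.0584] az -0.0106 rows 1.2
```

View pics/w1.png

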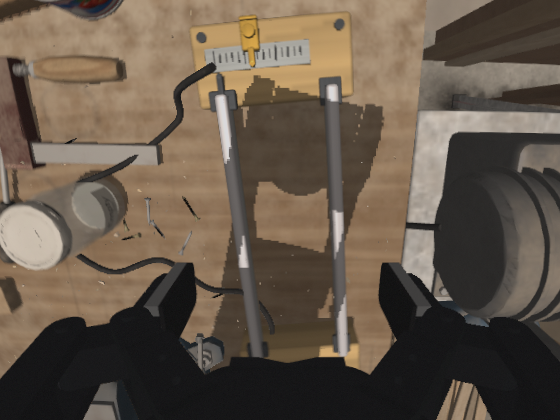

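The scale is in view: the dark pointer tip is near (220,75), the brass mark tip near (253,66), and the rails run from (220,95) and (333,85). I'll go closer.

```bash
python3 -m crank '[[0.04,0,0.075,0,0,0,0],[0.04,0,0.075,0,0,0,0],[0.04,0,0.075,0,0,0,0],[0.04,0,0.075,0,0,0,0]]' 
python3 -c "
from h import *; f=grab('wrist','w2.png'); print(proj(f,[(750,-140,53),(700,-100,53),(760,-190,53)]).round(0).tolist())
u,v=proj(f,[(750,-140,53)])[0].astype(int)
im=f['image'][max(v-45,0):v+55,max(u-90,0):u+70]; print(max(v-45,0),max(u-90,0))
cv2.imwrite('pics/w2c.png',cv2.resize(im,None,fx=5,fy=5,interpolation=cv2.INTER_CUBIC)[...,::-1])"
```

```text
clock: 2.65
eef_pos: [679.8, -148.0, 125.1]
tcp_rot: [-3.141, 0.002, 0.003]
contact_force: [-0.4, 0.0, 0.8]
opening: 0.999
grasp_force: 0.0
[[275.0, 119.0], [213.0, 200.0], [359.0, 103.0]]
74 184
```

View pics/w2c.png

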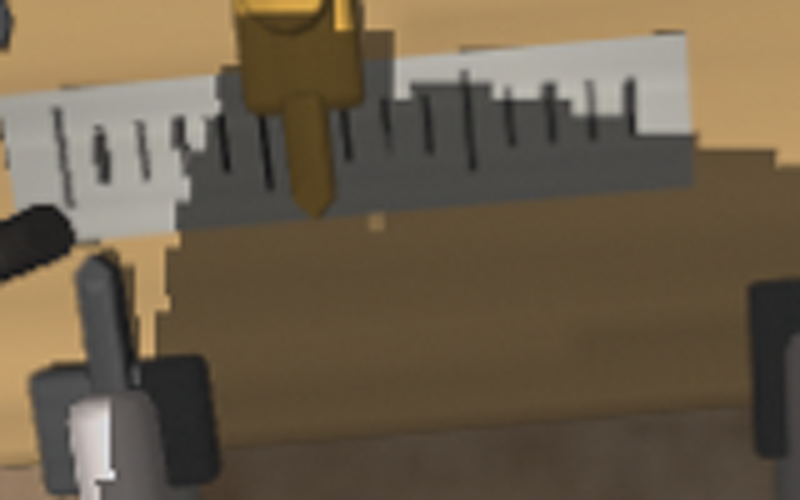

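The pointer tip is at crop (95,257) and the mark tip at crop (317,215). The plate's upper edge runs from (0,98) to (685,33), which gives the rack yaw.

```bash
python3 -c "
from h import *; f=grab('wrist')
c=lambda a,b:(184+a/5,74+b/5)
P=onplane(f,[c(95,257),c(317,215)],53); e=onplane(f,[c(0,98),c(685,33),c(0,465),c(740,410)],46)
print(P.round(1)); d=e[1]-e[0]; d2=e[3]-e[2]; 
for q in(d,d2): print('rackx angle',np.arctan2(q[1],q[0]))
u=np.array([np.sin(.06),-np.cos(.06),0]); print('delta x mm',(P[1]-P[0])@u, (P[1]-P[0]))
plan([(430,-162,230,0)])
"
```

```text
[[ 747.3  -96.5   53. ]
 [ 752.1 -123.7   53. ]]
rackx angle -1.4837741740999157
rackx angle -1.49646381196485
delta x mm 27.477175795775317 [  4.833984   -27.23632142   0.        ]
[-0.2507, 0.0132, -0.1028] az 0.0017 rows 5.4
```

```bash
python3 -m crank '[[-0.15,0.006,-0.08,0,0,0,0],[-0.15,0.006,-0.08,0,0,0,0],[-0.15,0.006,-0.08,0,0,0,0],[-0.15,0.006,-0.08,0,0,0,0]]' >/dev/null
python3 -m crank '[[-0.2,0.008,0,0,0,0,0],[-0.2,0.008,0,0,0,0,0],[-0.2,0.008,0,0,0,0,0],[-0.2,0.008,0,0,0,0,0],[-0.2,0.008,0,0,0,0,0]]' 
python3 -c "
from h import *; st();f=grab('wrist','w3.png'); print(proj(f,[(420,-162,92)]).round(0).tolist())"
```

```text
clock: 3.65
eef_pos: [324.5, -161.5, 205.8]
tcp_rot: [-3.142, 0.001, -0.0]
contact_force: [-0.1, -0.2, -1.3]
opening: 1.001
grasp_force: 0.0
t 3.65 [ 324.5 -161.5  205.8] [-3.142e+00  1.000e-03 -0.000e+00] q [-0.47 -0.01  2.2  -0.    0.96  1.11] F [-0.1 -0.2 -1.3] op 1.001 g 0.0
[[288.0, 82.0]]
```

View pics/w3.png

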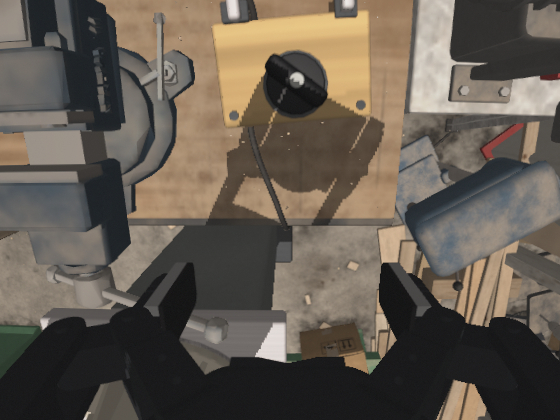

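The knob bar's ends are at (272,62) and (323,98), with its centre dot at (297,80). I'll work out its position and angle.

```bash
python3 -c "
from h import *; f=grab('wrist')
P=onplane(f,[(272,62),(323,98),(297,80)],92); print(P.round(1)); d=P[0]-P[1]; a=np.arctan2(d[1],d[0]); print(a,a+np.pi,np.linalg.norm(d))
s=onplane(f,[(295,84)],62);print(s)
e=onplane(f,[(214,26),(368,12),(227,127),(372,113)],45);print(e.round(1))
c=P[:2].mean(0); plan([(c[0],c[1],190,.68),(c[0],c[1],190,1.36),(c[0],c[1],190,2.04),(c[0],c[1],190,2.72),(c[0],c[1],190,3.4),(c[0],c[1],190,a+np.pi)])
"
```

```text
[[ 437.1 -151.7   92. ]
 [ 412.9 -188.1   92. ]
 [ 425.1 -169.3   92. ]]
0.9840093385443399 4.125601992134133 43.671126024419785
[[ 425.07591623 -168.65263289   62.        ]]
[[ 472.3 -102.4   45. ]
 [ 482.9 -228.3   45. ]
 [ 391.  -109.4   45. ]
 [ 402.9 -236.5   45. ]]
[0.0948, 0.0068, 0.017] az -0.6803 rows 4.5
[0.0, 0.0, 0.0] az -0.68 rows 4.5
[0.0, 0.0, 0.0] az -0.68 rows 4.5
[0.0, 0.0, 0.0] az -0.68 rows 4.5
[0.0, 0.0, 0.0] az -0.68 rows 4.5
[0.0, 0.0, 0.0] az -0.7256 rows 4.8
```

```bash
T='[0,0,0,0,0,-0.68,0]'; 
python3 -m crank '[[0.097,0.007,0.016,0,0,-0.68,0],[0.097,0.007,0.016,0,0,-0.68,0],[0.097,0.007,0.016,0,0,-0.68,0],[0.097,0.007,0.016,0,0,-0.68,0],[0.097,0.007,0.016,0,0,-0.68,0]]' >/dev/null
python3 -m crank '[[0,0,0,0,0,-0.7,0],[0,0,0,0,0,-0.7,0],[0,0,0,0,0,-0.7,0],[0,0,0,0,0,-0.7,0],[0,0,0,0,0,-0.7,0]]' >/dev/null
python3 -m crank '[[0,0,0,0,0,-0.7,0],[0,0,0,0,0,-0.7,0],[0,0,0,0,0,-0.7,0],[0,0,0,0,0,-0.7,0],[0,0,0,0,0,-0.7,0]]' >/dev/null
python3 -m crank '[[0,0,0,0,0,-0.7,0],[0,0,0,0,0,-0.7,0],[0,0,0,0,0,-0.7,0],[0,0,0,0,0,-0.7,0],[0,0,0,0,0,-0.7,0]]' >/dev/null
python3 -m crank '[[0,0,0,0,0,-0.7,0],[0,0,0,0,0,-0.7,0],[0,0,0,0,0,-0.7,0],[0,0,0,0,0,-0.7,0],[0,0,0,0,0,-0.7,0]]' 
python3 -c "
from h import *; st(); plan([(425,-169,190,4.11),(425,-169,86,4.11)])"
```

```text
clock: 6.25
eef_pos: [429.4, -169.7, 190.2]
tcp_rot: [-3.14, 0.002, -2.796]
contact_force: [-0.0, -0.0, -0.6]
opening: 1.001
grasp_force: 0.0
t 6.25 [ 429.4 -169.7  190.2] [-3.140e+00  2.000e-03 -2.796e+00] q [-0.38  0.17  2.03  0.    0.93 -2.3 ] F [-0.  -0.  -0.6] op 1.001 g 0.0
[0.0039, 0.0022, 0.0002] az -0.6224 rows 4.2
[0.0, -0.0, 0.104] az -0.0 rows 2.1
```

```bash

python3 -m crank '[[0.003,0.001,0,0,0,-0.61,0],[0.003,0.001,0,0,0,-0.61,0],[0.003,0.001,0,0,0,-0.61,0],[0.003,0.001,0,0,0,-0.61,0],[0.003,0.001,0,0,0,-0.61,0]]' >/dev/null
python3 -m crank '[[0,0,0.05,0,0,0,0],[0,0,0.05,0,0,0,0],[0,0,0.05,0,0,0,0]]'
python3 -c "
from h import *; st(); plan([(425,-169,86,4.115)])"
```

```text
clock: 7.05
eef_pos: [424.3, -169.4, 139.4]
tcp_rot: [3.14, -0.0, -2.194]
contact_force: [0.1, 0.3, 0.8]
opening: 0.999
grasp_force: 0.0
t 7.05 [ 424.3 -169.4  139.4] [ 3.14  -0.    -2.194] q [-0.38  0.25  2.08  0.    0.82 -2.9 ] F [0.1 0.3 0.8] op 0.999 g 0.0
[-0.0007, -0.0003, 0.0534] az -0.0263 rows 1.1
```

Now I'll descend and grip the knob.

```bash

python3 -m crank '[[-0.0005,0,0.03,0,0,0,0],[-0.0005,0,0.053,0,0,0,0],[-0.0005,0,0.053,0,0,0,0],[-0.0005,0,0.053,0,0,0,0.5],[-0.0005,0,0.053,0,0,0,1]]' 30
python3 -m crank '[[0,0,0,0,0,0,1],[0,0,0,0,0,0,1],[0,0,0,0,0,0,1],[0,0,0,0,0,0,1]]'
python3 -c "
from h import *; st()"
```

```text
clock: 7.55
eef_pos: [425.9, -169.7, 88.1]
tcp_rot: [-3.139, 0.001, -2.193]
contact_force: [0.7, -0.2, 1.1]
opening: 0.693
grasp_force: 0.0
clock: 7.95
eef_pos: [421.4, -167.3, 86.4]
tcp_rot: [3.134, -0.001, -2.193]
contact_force: [-10.2, 10.6, 17.9]
opening: 0.157
grasp_force: 33.9
t 7.95 [ 421.4 -167.3   86.4] [ 3.134e+00 -1.000e-03 -2.193e+00] q [-0.38  0.34  2.12  0.    0.69 -2.9 ] F [-10.2  10.6  17.9] op 0.157 g 33.9
```

```bash

python3 -m crank '[[0,0.0045,-0.001,0,0,0,1],[0,0.0045,-0.001,0,0,0,1],[0,0.0045,-0.001,0,0,0,1]]' | tail -6
python3 -m crank '[[0,0,0,0,0,0.15,1],[0,0,0,0,0,0.3,1],[0,0,0,0,0,0.3,1],[0,0,0,0,0,0.3,1]]'
```

```text
clock: 8.25
eef_pos: [420.9, -166.9, 86.8]
tcp_rot: [-3.141, -0.0, -2.192]
contact_force: [2.9, -4.1, -14.1]
opening: 0.158
grasp_force: 32.8
clock: 8.65
eef_pos: [421.1, -167.0, 86.8]
tcp_rot: [-3.141, -0.0, -2.493]
contact_force: [4.2, -4.1, -16.1]
opening: 0.157
grasp_force: 32.6
```

```bash

python3 -m crank '[[0,0,0.0005,0,0,0.14,1],[0,0,0.0005,0,0,0.28,1],[0,0,0.0005,0,0,0.42,1],[0,0,0.0005,0,0,0.56,1],[0,0,0.0005,0,0,0.7,1]]' | sed -n 2,4p
python3 -m crank '[[0,0,0,0,0,0.14,1],[0,0,0,0,0,0.28,1],[0,0,0,0,0,0.42,1],[0,0,0,0,0,0.56,1],[0,0,0,0,0,0.7,1]]' 
python3 -c "
from h import *; st()"
```

```text
eef_pos: [421.5, -167.6, 86.7]
tcp_rot: [-3.14, 0.001, 3.086]
contact_force: [1.6, -8.7, -10.3]
clock: 9.65
eef_pos: [421.4, -168.1, 86.8]
tcp_rot: [-3.14, 0.003, 2.386]
contact_force: [-0.7, -13.6, -10.6]
opening: 0.154
grasp_force: 33.4
t 9.65 [ 421.4 -168.1   86.8] [-3.140e+00  3.000e-03  2.386e+00] q [-0.38  0.33  2.12 -0.    0.68 -1.19] F [ -0.7 -13.6 -10.6] op 0.154 g 33.4
```

```bash

python3 -m crank '[[-0.0014,-0.0015,0,0,0,0.14,1],[-0.0014,-0.0015,0,0,0,0.28,1],[-0.0014,-0.0015,0,0,0,0.42,1],[-0.0014,-0.0015,0,0,0,0.56,1],[-0.0014,-0.0015,0,0,0,0.7,1]]' | sed -n 2,4p
python3 -m crank '[[0,0,0,0,0,0.14,1],[0,0,0,0,0,0.28,1],[0,0,0,0,0,0.42,1],[0,0,0,0,0,0.56,1],[0,0,0,0,0,0.7,1]]' | sed -n 2,4p
python3 -m crank '[[0,0,0,0,0,0.14,1],[0,0,0,0,0,0.28,1],[0,0,0,0,0,0.42,1],[0,0,0,0,0,0.56,1],[0,0,0,0,0,0.7,1]]' 
python3 -c "
from h import *; st()"
```

```text
eef_pos: [420.7, -168.8, 86.8]
tcp_rot: [-3.141, 0.0, 1.685]
contact_force: [-1.4, -1.9, -4.2]
eef_pos: [420.1, -168.7, 86.7]
tcp_rot: [-3.14, 0.001, 0.985]
contact_force: [-3.9, -1.3, -1.0]
clock: 11.15
eef_pos: [419.6, -168.3, 86.7]
tcp_rot: [-3.14, 0.002, 0.285]
contact_force: [-4.5, 1.3, 1.1]
opening: 0.158
grasp_force: 35.0
t 11.15 [ 419.6 -168.3   86.7] [-3.14e+00  2.00e-03  2.85e-01] q [-0.38  0.33  2.12 -0.    0.69  0.9 ] F [-4.5  1.3  1.1] op 0.158 g 35.0
```

```bash

python3 -m crank '[[0,0,0,0,0,0.14,1],[0,0,0,0,0,0.28,1],[0,0,0,0,0,0.42,1],[0,0,0,0,0,0.56,1],[0,0,0,0,0,0.7,1]]' | sed -n 2,4p
python3 -m crank '[[0,0,0,0,0,0.14,1],[0,0,0,0,0,0.28,1],[0,0,0,0,0,0.42,1],[0,0,0,0,0,0.56,1],[0,0,0,0,0,0.7,1]]' | sed -n 2,4p
python3 -m crank '[[0,0,0,0,0,0.14,1],[0,0,0,0,0,0.285,1],[0,0,0,0,0,0.285,1],[0,0,0,0,0,0.285,1],[0,0,0,0,0,0.285,1]]' 
python3 -m crank '[[0,0,0,0,0,0,0.6],[0,0,0,0,0,0,0.6],[0,0,0,0,0,0,0.6],[0,0,0,0,0,0,0.6]]'
python3 -c "
from h import *; st()"
```

```text
eef_pos: [419.5, -167.7, 86.7]
tcp_rot: [-3.141, 0.003, -0.415]
contact_force: [-2.6, 6.7, 2.4]
eef_pos: [419.9, -167.2, 86.7]
tcp_rot: [3.141, 0.003, -1.116]
contact_force: [-0.4, 10.7, 1.1]
clock: 12.65
eef_pos: [420.2, -167.1, 86.7]
tcp_rot: [3.141, 0.003, -1.395]
contact_force: [0.5, 9.8, 0.3]
opening: 0.161
grasp_force: 34.9
clock: 13.05
eef_pos: [421.1, -168.9, 86.9]
tcp_rot: [-3.141, -0.0, -1.394]
contact_force: [0.4, 0.3, -0.9]
opening: 0.4
grasp_force: 0.0
t 13.05 [ 421.1 -168.9   86.9] [-3.141 -0.    -1.394] q [-0.38  0.33  2.12 -0.    0.68  2.58] F [ 0.4  0.3 -0.9] op 0.4 g 0.0
```

```bash

python3 -m crank '[[0,0,-0.05,0,0,0,0.6],[0,0,-0.1,0,0,0,0],[0,0,-0.1,0,0,0,0]]' >/dev/null
python3 -c "
from h import *; st(); plan([(550,-150,180,-.7),(680,-148,125,0)])"
```

```text
t 13.35 [ 424.3 -170.2  192.4] [-3.133 -0.005 -1.394] q [-0.38  0.16  2.04 -0.    0.93  2.58] F [ 0.   0.  -0.4] op 0.73 g 0.0
[0.0022, -0.1273, 0.0124] az -0.6944 rows 4.6
[0.0981, -0.0853, 0.055] az -0.7 rows 4.7
```

```bash

python3 -m crank '[[0.002,-0.127,0.012,0,0,-0.695,0],[0.002,-0.127,0.012,0,0,-0.695,0],[0.002,-0.127,0.012,0,0,-0.695,0],[0.002,-0.127,0.012,0,0,-0.695,0],[0.002,-0.127,0.012,0,0,-0.695,0]]' >/dev/null
python3 -m crank '[[0.098,-0.085,0.055,0,0,-0.7,0],[0.098,-0.085,0.055,0,0,-0.7,0],[0.098,-0.085,0.055,0,0,-0.7,0],[0.098,-0.085,0.055,0,0,-0.7,0],[0.098,-0.085,0.055,0,0,-0.7,0]]' >/dev/null
python3 -m crank '[[0,0,0,0,0,0,0],[0,0,0,0,0,0,0]]'
python3 -c "
from h import *; f=grab('wrist','w4.png')
u,v=proj(f,[(750,-130,53)])[0].astype(int)
im=f['image'][max(v-45,0):v+55,max(u-90,0):u+70]; print(max(v-45,0),max(u-90,0))
cv2.imwrite('pics/w4c.png',cv2.resize(im,None,fx=5,fy=5,interpolation=cv2.INTER_CUBIC)[...,::-1])"
```

```text
clock: 14.55
eef_pos: [675.7, -146.5, 119.4]
tcp_rot: [-3.142, 0.0, -0.002]
contact_force: [0.3, 0.2, -0.3]
opening: 1.004
grasp_force: 0.0
67 169
```

View pics/w4c.png

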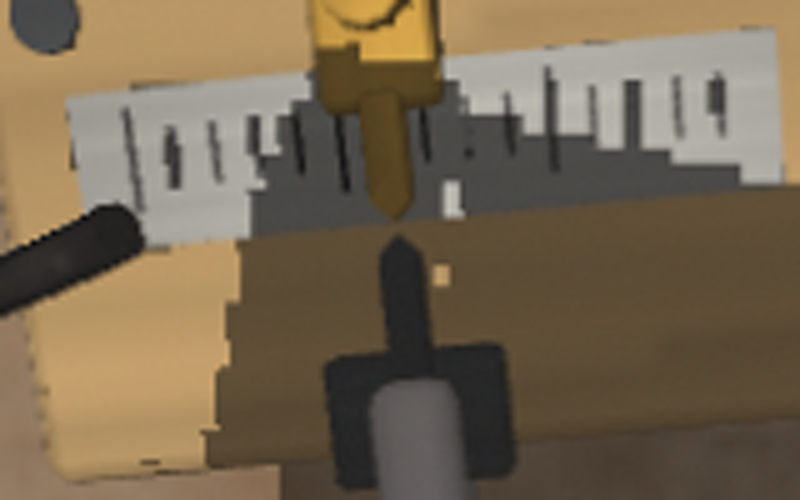

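The pointer tip at crop (400,237) now lines up with the brass tip at (397,218) along the rack's y direction, to within about 0.2 mm. The rail is set and the knob released. Strips next.

```bash
python3 -c "
from h import *
f=grab('wrist'); g=dict(f); g['position']=[715.558,-150.657,320.987]; g['orientation']=[2.84639757,-7.130804e-04,-1.57796228]
a=onplane(g,[(333,100),(343,345),(225,110),(256,350)],60); print(a.round(1))
plan([(600,-130,230,.5),(510,0,230,1.0),(470,170,210,1.57)])"
```

```text
[[ 725.2 -187.1   60. ]
 [ 491.4 -205.7   60. ]
 [ 718.2 -101.5   60. ]
 [ 486.1 -117.6   60. ]]
[-0.0759, -0.0163, -0.1101] az -0.5017 rows 3.3
[-0.0167, -0.1572, -0.0] az -0.5 rows 3.3
[0.1214, -0.1255, 0.02] az -0.57 rows 3.8
```

```bash

python3 -m crank '[[0,0,-0.05,0,0,0,0],[-0.076,-0.016,-0.11,0,0,-0.5,0],[-0.076,-0.016,-0.11,0,0,-0.5,0],[-0.076,-0.016,-0.11,0,0,-0.5,0],[-0.076,-0.016,-0.11,0,0,-0.5,0]]' >/dev/null
python3 -m crank '[[-0.017,-0.157,0,0,0,-0.5,0],[-0.017,-0.157,0,0,0,-0.5,0],[-0.017,-0.157,0,0,0,-0.5,0],[-0.017,-0.157,0,0,0,-0.5,0]]' >/dev/null
python3 -m crank '[[0.121,-0.126,0.02,0,0,-0.57,0],[0.121,-0.126,0.02,0,0,-0.57,0],[0.121,-0.126,0.02,0,0,-0.57,0],[0.121,-0.126,0.02,0,0,-0.57,0],[0.121,-0.126,0.02,0,0,-0.57,0]]' 
python3 -c "
from h import *; st(); f=grab('wrist','w5.png')"
```

```text
clock: 16.05
eef_pos: [467.8, 171.6, 209.8]
tcp_rot: [3.142, -0.001, 1.576]
contact_force: [-0.8, 0.3, -0.3]
opening: 0.996
grasp_force: 0.0
t 16.05 [467.8 171.6 209.8] [ 3.142e+00 -1.000e-03  1.576e+00] q [0.35 0.2  1.94 0.   1.   0.34] F [-0.8  0.3 -0.3] op 0.996 g 0.0
```

View pics/w5.png

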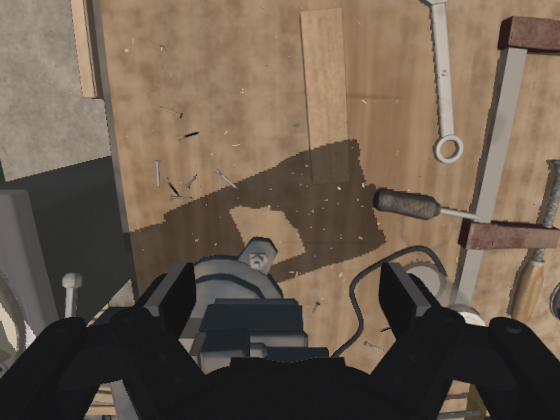

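The strip's top corners are at (302,12), (342,8), (350,181) and (312,184); the other strip is out of frame above.

```bash
python3 -c "
from h import *
f=grab('wrist')
a=onplane(f,[(302,12),(342,8),(350,181),(312,184)],19); c=a.mean(0); d=a[:2].mean(0)-a[2:].mean(0); y=np.arctan2(d[1],d[0]); print(a.round(1),c,np.linalg.norm(d),y)
plan([(c[0],c[1],100,y),(c[0],c[1],18,y)])"
```

```text
[[481.8 332.5  19. ]
 [517.5 336.   19. ]
 [532.6 178.3  19. ]
 [494.  175.1  19. ]] [506.48616171 255.46356521  19.        ] 158.1728941083466 1.6571342727239078
[0.0863, 0.0376, 0.11] az -0.0875 rows 2.9
[0.0, -0.0, 0.082] az -0.0 rows 1.6
```

```bash

python3 -m crank '[[0.086,0.038,0.11,0,0,-0.08,0],[0.086,0.038,0.11,0,0,-0.08,0],[0.086,0.038,0.11,0,0,-0.08,0],[0.086,0.038,0.11,0,0,-0.08,0]]'  >/dev/null
python3 -m crank '[[0,0,0.045,0,0,0,0],[0,0,0.07,0,0,0,0],[0,0,0.082,0,0,0,0],[0,0,0.082,0,0,0,0.3],[0,0,0.082,0,0,0,1]]' 50
python3 -m crank '[[0,0,0,0,0,0,1],[0,0,0,0,0,0,1],[0,0,0,0,0,0,1],[0,0,0,0,0,0,1]]'
```

```text
clock: 17.05
eef_pos: [507.9, 254.7, 19.1]
tcp_rot: [3.14, -0.001, 1.649]
contact_force: [0.9, 0.2, 0.7]
opening: 0.695
grasp_force: 0.0
clock: 17.45
eef_pos: [508.1, 255.3, 19.6]
tcp_rot: [3.139, -0.001, 1.651]
contact_force: [0.4, -2.7, 6.5]
opening: 0.431
grasp_force: 50.8
```

```bash

python3 -m crank '[[0,0,-0.03,0,0,0,1],[0,0,-0.08,0,0,0,1],[0,0,-0.13,0,0,0,1],[0,0,-0.18,0,0,0,1],[0,0,-0.18,0,0,0,1]]'
python3 -c "
from h import *; st(); plan([(500,60,200,1.651),(610,-120,200,1.651),(651,-163,130,1.651)])"
```

```text
clock: 17.95
eef_pos: [510.6, 256.9, 206.0]
tcp_rot: [3.129, -0.005, 1.651]
contact_force: [0.4, 0.6, -0.5]
opening: 0.432
grasp_force: 50.4
t 17.95 [510.6 256.9 206. ] [ 3.129 -0.005  1.651] q [ 0.46  0.31  1.8  -0.    1.02  0.38] F [ 0.4  0.6 -0.5] op 0.432 g 50.4
[-0.1954, -0.0263, 0.006] az -0.0002 rows 3.9
[-0.1882, 0.0952, 0.0] az -0.0 rows 4.2
[-0.0461, 0.0374, 0.07] az -0.0 rows 1.8
```

```bash

python3 -m crank '[[-0.195,-0.024,0,0,0,0,1],[-0.195,-0.024,0,0,0,0,1],[-0.195,-0.024,0,0,0,0,1],[-0.195,-0.024,0,0,0,0,1],[-0.195,-0.024,0,0,0,0,1]]' | tail -2
python3 -m crank '[[-0.188,0.095,0,0,0,0,1],[-0.188,0.095,0,0,0,0,1],[-0.188,0.095,0,0,0,0,1],[-0.188,0.095,0,0,0,0,1],[-0.188,0.095,0,0,0,0,1]]' | tail -2
python3 -m crank '[[-0.046,0.037,0.07,0,0,0,1],[-0.046,0.037,0.07,0,0,0,1],[-0.046,0.037,0.07,0,0,0,1],[-0.046,0.037,0.07,0,0,0,1]]' 
python3 -c "
from h import *; st(); plan([(651,-163,82,1.651)])
f=grab('wrist','w6.png')"
```

```text
opening: 0.429
grasp_force: 50.4
opening: 0.434
grasp_force: 50.4
clock: 19.35
eef_pos: [648.1, -163.1, 126.8]
tcp_rot: [-3.139, -0.001, 1.651]
contact_force: [0.1, -0.4, -0.2]
opening: 0.433
grasp_force: 50.4
t 19.35 [ 648.1 -163.1  126.8] [-3.139e+00 -1.000e-03  1.651e+00] q [-0.25  0.55  1.63  0.    0.97 -0.33] F [ 0.1 -0.4 -0.2] op 0.433 g 50.4
[-0.0001, 0.0029, 0.0448] az -0.0005 rows 0.9
```

View pics/w6.png

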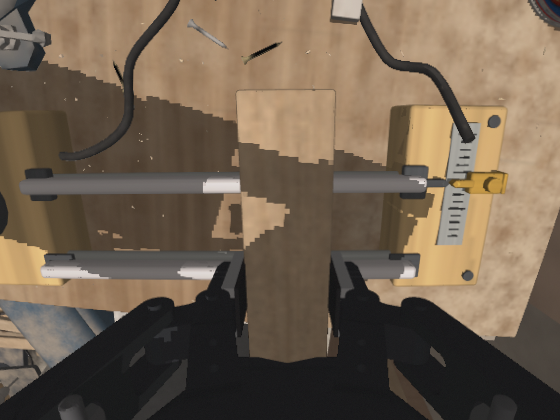

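The strip is held square to the rails; its end is at rows 90 to 360 and the rails are at rows 183 and 268. Now lower it.

```bash

python3 -m crank '[[0,0.002,0.03,0,0,0,1],[0,0.002,0.044,0,0,0,1],[0,0.002,0.046,0,0,0,1],[0,0.002,0.047,0,0,0,1],[0,0.002,0.047,0,0,0,1]]'
python3 -m crank '[[0,0,0,0,0,0,1],[0,0,0,0,0,0,1]]'
```

```text
clock: 19.9
eef_pos: [651.4, -163.7, 82.0]
tcp_rot: [3.14, 0.0, 1.651]
contact_force: [0.1, -0.7, -0.0]
opening: 0.431
grasp_force: 50.5
clock: 20.1
eef_pos: [651.3, -164.0, 81.6]
tcp_rot: [3.14, 0.0, 1.651]
contact_force: [0.4, 0.8, -0.3]
opening: 0.432
grasp_force: 50.5
```

```bash

python3 -m crank '[[0,0,0.001,0,0,0,1],[0,0,0.002,0,0,0,1],[0,0,0.002,0,0,0,1],[0,0,0.002,0,0,0,1]]' | sed -n 2,4p
python3 -m crank '[[0,0,0,0,0,0,0.5],[0,0,0,0,0,0,0.3],[0,0,0,0,0,0,0.3],[0,0,0,0,0,0,0.3]]'
python3 -m crank '[[0,0,-0.03,0,0,0,0.3],[0,0,-0.08,0,0,0,0.3],[0,0,-0.13,0,0,0,0],[0,0,-0.13,0,0,0,0]]'
python3 -c "
from h import *; st();f=grab('top'); 
cv2.imwrite('pics/t2.png',np.hstack([cv2.resize(f['image'][y:y+100,x:x+100],(400,400),interpolation=cv2.INTER_CUBIC)[...,::-1] for y,x in((130,335),(195,160))]))
plan([(520,0,230,2.15),(440,180,230,2.65),(440,270,220,3.14)])"
```

```text
eef_pos: [651.1, -164.0, 79.7]
tcp_rot: [3.141, 0.0, 1.651]
contact_force: [-3.0, 0.5, 7.5]
clock: 20.9
eef_pos: [650.8, -163.8, 78.6]
tcp_rot: [-3.141, -0.0, 1.651]
contact_force: [-0.3, 0.3, -0.0]
opening: 0.698
grasp_force: 0.0
clock: 21.3
eef_pos: [654.8, -164.8, 216.6]
tcp_rot: [3.13, 0.004, 1.651]
contact_force: [-0.2, 0.1, 0.3]
opening: 0.992
grasp_force: 0.0
t 21.3 [ 654.8 -164.8  216.6] [3.13  0.004 1.651] q [-0.25  0.45  1.56 -0.    1.12 -0.33] F [-0.2  0.1  0.3] op 0.992 g 0.0
[0.1746, -0.1196, -0.0169] az -0.4992 rows 4.2
[0.1944, 0.0316, 0.0] az -0.5 rows 3.9
[0.0425, 0.0793, 0.01] az -0.49 rows 3.3
```

View pics/t2.png

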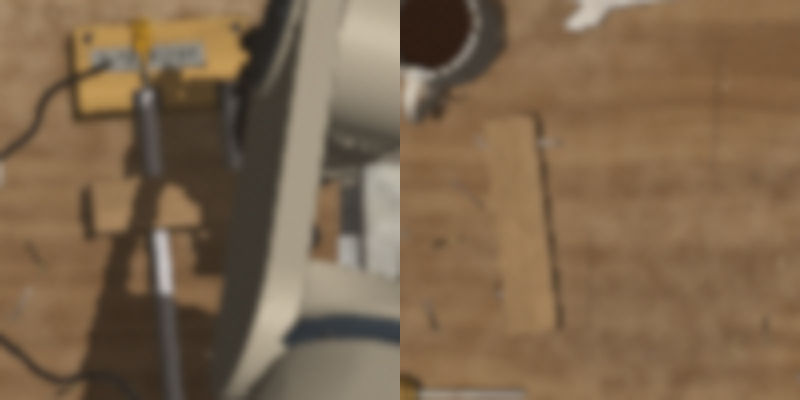

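The first strip lies across both rails near crop (140,210). The second is unmoved, centred at (190,251) in the full image.

```bash
python3 -c "
from h import *;plan([(520,0,230,1.1),(400,200,230,.55),(350,390,210,0.08)])"
```

```text
[0.1746, -0.1196, -0.0169] az 0.5508 rows 4.2
[0.1238, -0.1977, -0.0] az 0.55 rows 4.7
[0.0567, -0.1881, 0.02] az 0.47 rows 3.9
```

```bash

python3 -m crank '[[0.175,-0.12,-0.015,0,0,0.55,0],[0.175,-0.12,-0.015,0,0,0.55,0],[0.175,-0.12,-0.015,0,0,0.55,0],[0.175,-0.12,-0.015,0,0,0.55,0],[0.175,-0.12,-0.015,0,0,0.55,0]]' | sed -n 2,3p
python3 -m crank '[[0.124,-0.198,0,0,0,0.55,0],[0.124,-0.198,0,0,0,0.55,0],[0.124,-0.198,0,0,0,0.55,0],[0.124,-0.198,0,0,0,0.55,0],[0.124,-0.198,0,0,0,0.55,0]]' | sed -n 2,3p
python3 -m crank '[[0.057,-0.188,0.02,0,0,0.47,0],[0.057,-0.188,0.02,0,0,0.47,0],[0.057,-0.188,0.02,0,0,0.47,0],[0.057,-0.188,0.02,0,0,0.47,0],[0.057,-0.188,0.02,0,0,0.47,0]]' 
python3 -c "
from h import *; st(); f=grab('wrist','w7.png')"
```

```text
eef_pos: [513.2, 3.7, 222.5]
tcp_rot: [-3.138, 0.001, 1.099]
eef_pos: [398.3, 198.4, 223.0]
tcp_rot: [3.141, 0.001, 0.546]
clock: 22.85
eef_pos: [348.2, 391.0, 202.4]
tcp_rot: [-3.141, 0.001, 0.082]
contact_force: [0.9, 0.1, -0.3]
opening: 1.003
grasp_force: 0.0
t 22.85 [348.2 391.  202.4] [-3.141e+00  1.000e-03  8.200e-02] q [0.84 0.25 1.9  0.   1.   2.33] F [ 0.9  0.1 -0.3] op 1.003 g 0.0
```

View pics/w7.png

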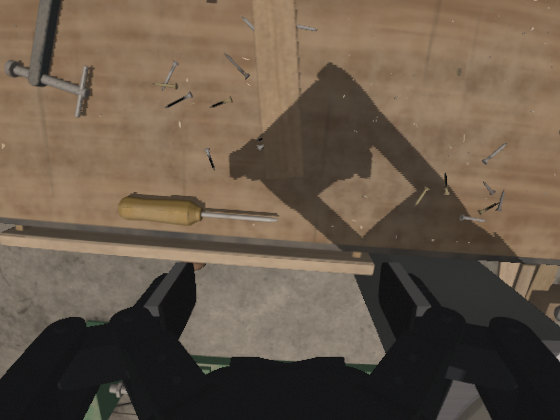

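The strip's left edge runs from (253,0) to (262,176) and its right edge from (294,0) to (301,178). The far end is out of frame, so I'll take the centre 80 mm in from the near end.

```bash
python3 -c "
from h import *
f=grab('wrist')
a=onplane(f,[(253,0),(294,0),(301,178),(262,176)],19); n=a[2:].mean(0); d=a[:2].mean(0)-n; y=np.arctan2(d[1],d[0]); c=n+80*d/np.linalg.norm(d); print(a.round(1),c,y)
t=grab('top'); q=lambda x,y:(160+(x-400)/4,195+y/4)
b=onplane(t,[q(488,120),q(535,115),q(557,328),q(505,332)],19); print(b.round(0),b.mean(0))
plan([(c[0],c[1],100,y)])"
```

```text
[[514.5 435.3  19. ]
 [517.3 399.9  19. ]
 [361.5 379.   19. ]
 [360.3 417.5  19. ]] [440.28753582 408.17040009  19.        ] 0.12436717520487334
[[515. 430.  19.]
 [519. 395.  19.]
 [363. 374.  19.]
 [359. 412.  19.]] [438.91300268 402.87714377  19.        ]
[0.0929, -0.0128, 0.1026] az -0.0399 rows 2.8
```

```bash

python3 -m crank '[[0.092,-0.012,0.1,0,0,-0.04,0],[0.092,-0.012,0.1,0,0,-0.04,0],[0.092,-0.012,0.1,0,0,-0.04,0],[0.092,-0.012,0.1,0,0,-0.04,0]]'  | sed -n 2,3p
python3 -m crank '[[0,0,0.045,0,0,0,0],[0,0,0.07,0,0,0,0],[0,0,0.082,0,0,0,0],[0,0,0.082,0,0,0,0.3],[0,0,0.082,0,0,0,1]]' 50 | sed -n 2,4p
python3 -m crank '[[0,0,0,0,0,0,1],[0,0,0,0,0,0,1],[0,0,0,0,0,0,1],[0,0,0,0,0,0,1]]'
```

```text
eef_pos: [441.7, 404.0, 99.8]
tcp_rot: [3.138, 0.004, 0.119]
eef_pos: [440.6, 407.1, 23.1]
tcp_rot: [-3.141, -0.001, 0.121]
contact_force: [-0.6, 0.6, -0.1]
clock: 24.3
eef_pos: [440.9, 407.8, 23.7]
tcp_rot: [-3.14, -0.002, 0.121]
contact_force: [-0.2, -0.4, 6.8]
opening: 0.425
grasp_force: 50.2
```

```bash

python3 -m crank '[[0,0,-0.03,0,0,0,1],[0,0,-0.08,0,0,0,1],[0,0,-0.13,0,0,0,1],[0,0,-0.18,0,0,0,1],[0,0,-0.18,0,0,0,1]]'
python3 -c "
from h import *; st(); plan([(410,230,210,.63),(470,30,210,1.15),(551,-171,210,1.651),(551,-171,130,1.651)])"
```

```text
clock: 24.8
eef_pos: [443.0, 410.0, 210.4]
tcp_rot: [-3.134, -0.011, 0.121]
contact_force: [0.4, 0.3, -1.1]
opening: 0.431
grasp_force: 50.7
t 24.8 [443.  410.  210.4] [-3.134 -0.011  0.121] q [0.74 0.35 1.73 0.   1.05 2.19] F [ 0.4  0.3 -1.1] op 0.431 g 50.7
[-0.0545, 0.1747, 0.0004] az -0.509 rows 3.7
[-0.0693, 0.197, 0.0] az -0.52 rows 4.2
[-0.1504, 0.156, 0.0] az -0.501 rows 4.3
[0.0, -0.0, 0.08] az -0.0 rows 1.6
```

```bash

python3 -m crank '[[-0.054,0.175,0,0,0,-0.51,1],[-0.054,0.175,0,0,0,-0.51,1],[-0.054,0.175,0,0,0,-0.51,1],[-0.054,0.175,0,0,0,-0.51,1],[-0.054,0.175,0,0,0,-0.51,1]]' | tail -2
python3 -m crank '[[-0.069,0.197,0,0,0,-0.52,1],[-0.069,0.197,0,0,0,-0.52,1],[-0.069,0.197,0,0,0,-0.52,1],[-0.069,0.197,0,0,0,-0.52,1],[-0.069,0.197,0,0,0,-0.52,1]]' | tail -2
python3 -m crank '[[-0.15,0.156,0,0,0,-0.5,1],[-0.15,0.156,0,0,0,-0.5,1],[-0.15,0.156,0,0,0,-0.5,1],[-0.15,0.156,0,0,0,-0.5,1],[-0.15,0.156,0,0,0,-0.5,1]]' | tail -2
python3 -m crank '[[0,0,0.08,0,0,0,1],[0,0,0.08,0,0,0,1],[0,0,0.08,0,0,0,1],[0,0,0.08,0,0,0,1]]'
python3 -c "
from h import *; st(); f=grab('wrist','w8.png'); plan([(551,-171,85,1.651)])"
```

```text
opening: 0.429
grasp_force: 50.7
opening: 0.432
grasp_force: 50.7
opening: 0.429
grasp_force: 50.6
clock: 26.7
eef_pos: [549.6, -173.2, 122.2]
tcp_rot: [-3.141, -0.0, 1.651]
contact_force: [0.4, 0.0, -1.1]
opening: 0.433
grasp_force: 50.7
t 26.7 [ 549.6 -173.2  122.2] [-3.141 -0.     1.651] q [-0.31  0.43  1.84  0.    0.87 -0.39] F [ 0.4  0.  -1.1] op 0.433 g 50.7
[0.0023, 0.0008, 0.0382] az 0.0001 rows 0.8
```

View pics/w8.png

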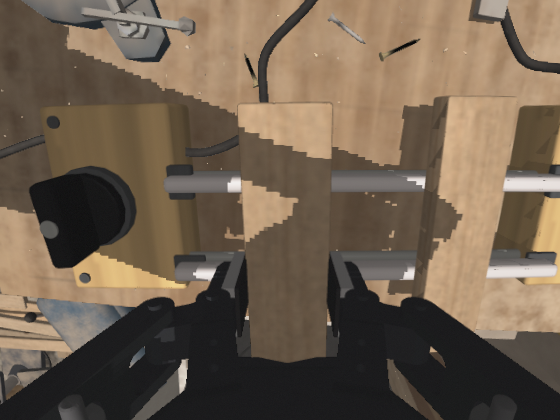

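Strip two is held square at columns 240–330, with a clear gap to the placed strip at columns 425–515. Lower and release.

```bash

python3 -m crank '[[0.002,0.001,0.03,0,0,0,1],[0.002,0.001,0.036,0,0,0,1],[0.002,0.001,0.038,0,0,0,1],[0.002,0.001,0.0385,0,0,0,1],[0.002,0.001,0.0385,0,0,0,1]]' | sed -n 2,6p
python3 -m crank '[[0,0,0.001,0,0,0,1],[0,0,0.001,0,0,0,1],[0,0,0.001,0,0,0,1]]' | sed -n 2,6p
```

```text
eef_pos: [550.8, -171.6, 84.5]
tcp_rot: [3.14, 0.001, 1.651]
contact_force: [-0.0, -0.8, -0.7]
opening: 0.429
grasp_force: 50.7
eef_pos: [550.8, -171.7, 83.7]
tcp_rot: [3.14, 0.001, 1.651]
contact_force: [-2.9, 0.7, 8.6]
opening: 0.434
grasp_force: 51.7
```

Contact. I'll release, back off and check.

```bash

python3 -m crank '[[0,0,0,0,0,0,0.5],[0,0,0,0,0,0,0.3],[0,0,0,0,0,0,0.3],[0,0,0,0,0,0,0.3]]' | sed -n 4,6p
python3 -m crank '[[0,0,-0.03,0,0,0,0.3],[0,0,-0.08,0,0,0,0.3],[0,0,-0.13,0,0,0,0],[0,0,-0.15,0,0,0,0]]' | sed -n 2p
python3 -m crank '[[-0.05,0,-0.02,0,0,0,0],[-0.1,0,-0.02,0,0,0,0],[-0.1,0,-0.02,0,0,0,0],[-0.1,0,-0.02,0,0,0,0],[-0.1,0,-0.02,0,0,0,0]]' | sed -n 1,2p
python3 -c "
from h import *; st(); f=grab('wrist','w9.png')"
```

```text
contact_force: [0.0, -0.1, -0.5]
opening: 0.702
grasp_force: 0.0
eef_pos: [551.9, -172.0, 237.1]
clock: 28.85
eef_pos: [557.6, -270.4, 251.7]
t 28.85 [ 557.6 -270.4  251.7] [-3.141e+00 -1.000e-03  1.651e+00] q [-0.45  0.34  1.64  0.    1.16 -0.53] F [0.1 0.3 1. ] op 1.002 g 0.0
```

View pics/w9.png

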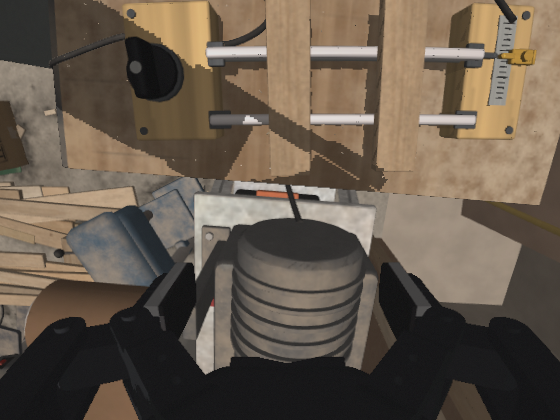

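Both strips lie flat and square across the rails, at columns 268–310 and 378–418. They have a clear gap, even overhang at the ends I can see, and the pointer at (505,57) is still on the mark.

```bash
python3 -c "
from h import *; print(sign_off())"
```

```text
the job is handed in; nothing more can be done
None
```

I set the rail on the brass mark to within about 0.2 mm and released the knob, then laid both strips present (there was no third) square and about centred across the rails with a clear gap; the jar and mug were not touched, and the job is handed in with no verdict shown.

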